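# Shut the gas and lay a union in the line

### The arm

A 6-joint arm with a two-finger parallel gripper is mounted at the origin on the work surface. World frame = base frame: x ahead of the robot, y to its left, z up, the work surface at z = 0. Lengths are in mm, angles in rad, forces in N, time in s.
With the tool pointing down it reaches from about 325 to 875 mm from the base axis. Payload 4.4 kg.
Tool frame: the origin (TCP) lies on the centre line of the jaws, within the pads' length; the fingertips stand ahead of it and the grasp point (between the pads) lies 6 mm ahead of it (ctrl.tcp_to_tips is the z of the fingertips in the tool frame, in mm); z points along the fingers, y is the direction in which the jaws open and shut (so a half turn about z gives the same grasp; the last joint's range is limited). The gripper opens to 85 mm and grips with 20 to 120 N. Pads are 22 mm wide; open, the fingers measure 114 mm over their backs; the gripper's body (76 mm by 85 mm) begins 54 mm behind the grasp point. The pads swing forward as they close: fully open they stand 13 mm farther back than shut.
Start: joints at [-1.323, 0.207, 1.542, -0, 1.393, -0.15], TCP at [222.738, -530.109, 256.282] pointing down, gripper open.
Joint ranges: [-2.73, 2.73], [-0.86, 2.22], [0.23, 2.46], [-1.11, 4.25], [0.08, 2.63], [-2.82, 2.82]. Speed limits (rad/s): [2.79, 2.79, 3.14, 3.14, 3.14, 3.14].

### API

Orientations are given as a 3x3 rotation matrix whose columns are the frame's x, y, z axes.
In Python, from plant import ctrl, sensors, optics gives the robot as it stands. Calls block until the motion is done:
- ctrl.move_ptp(position, orientation): joint-space move of the TCP to a pose.
- ctrl.move_l(position, rot=None, vel=150, threshold=None): straight line of the TCP; rot=None keeps the orientation; vel is the mean speed in mm/s. With threshold (N) it stops when the force on the tool has changed by that much, and returns True; else False.
- ctrl.set_joints(angles): joint-space move.
- ctrl.gripper_to(opening, force=None): finger opening in mm; force is the grip in N (None keeps the last); returns when the fingers have stopped.
- ctrl.hold(seconds).
- ctrl.solve_ik(position, orientation): joint angles nearest the present ones, or None.
- sensors.read_state(): the state.
- optics.grab_frame(name): name is "side" or "top"; returns (picture, depth): 400x640x3 uint8, red, green, blue; 400x640 float32, mm along the optical axis (not along the pixel's ray), 0 where there is no reading.
- optics.camera_params(name): a dict with "mtx" (3x3 intrinsics, pixels), "R" (3x3) and "t" (3): a world point X has camera coordinates R X + t. Camera axes: x right, y down, z forward; pixel columns grow to the right and rows downward; lengths in mm; the calibration is good to about 2 mm. A picture is of the moment at which its call begins. camera_params takes no time and is no camera call.
A pose or a line that the arm cannot do raises ctrl.MotionError and nothing moves.
- ctrl.finish_job(): hands the job in, once; it reports no verdict.
The state is a dict: "t": time; "q": joint angles; "qvel": joint speeds; "tau": joint torques, N m; "eef_pos": TCP position; "eef_rot": TCP orientation; "force": force on the tool from outside, world axes, zero at the start; "wrist_torque": the same for the moment, N m; "grip_width": finger opening in mm.
Only numpy, scipy, OpenCV 4.12 (cv2) and the standard library are available. Lean on these libraries where they do the work, as an engineer would, in place of code of your own. Each camera call takes 0.05 s, during which the arm holds its last target.

### The job

The gas line of the beer tap is to be mended: first shut it off by swinging the ball valve's lever a quarter turn until it stands fully across the pipe. Only then take the long straight union (the longer of the two straight fittings) out of the parts bin and set it down, held until it is down and not dropped, in the two V-shaped rests, so that it bridges the gap in line with the pipe with its thick collar between the rests. Leave the other fittings in the bin and the things on the counter where they are.

Things in the scene. Friction and masses are not known exactly. Their poses are not given: they have to be found in the camera images.
- bin: Grey parts bin, 262 x 262 mm, 30 mm high, fixed. 2 x 2 open compartments, each 125 x 125 mm inside, walls and floor 4 mm thick. Origin: centre of its underside, z up; compartment centres at x, y = +-64.5 mm. Each holds one plain steel fitting; which holds which changes.
- long_union: Long straight union, steel, about 0.22 kg: a tube 90 mm long, 24 mm diameter, along its y axis, with an octagonal collar 32 mm across flats and 24 mm long round its middle. Origin at its centre. In the bin it lies flat on a collar facet, its axis 20 mm above the counter; two collar facets then stand upright and suit the fingers (32 mm apart, across the y axis). Both ends are alike.
- short_union: Short straight union, steel: the same tube and collar, but only 56 mm long. Origin at its centre, tube along y. Not wanted.
- tee: Steel tee: run 70 mm long along y, branch to +x, tubes 24 mm and end rims 30 mm in diameter, lying flat; 63 mm over run and branch. Origin 13 mm from the run's axis towards the branch. Not wanted.
- elbow: Steel elbow: two legs of 24 mm tube, rims 30 mm, 44 mm long from the corner along +x and +y, lying flat. Corner at (-14, -14) mm from the origin. Not wanted.
- rest (a point): Place of the long union's centre: midway between the V rests, on the pipe's axis, 65 mm above the counter; y along the pipe towards the valve, z up. V rests at y = +-29 mm, 14 mm thick (44 mm free between, empty down to the board), faces at 45 degrees, 39 mm wide at the top, 3 mm above the axis; a 24 mm tube lies centred in them. Pipe ends at y = +60 and -60 mm.
- gas_board: Fixed plate 120 x 400 mm, 10 mm thick, carrying the 24 mm gas pipe along its y axis with a ball valve (y = +90 mm), a gap with two V rests (centre y = -50 mm) and a round gauge, 110 mm high (y = -172 mm). Origin: centre of its underside; axes as rest.
- valve_axis (a point): The upright turning axis of the ball valve's lever, at the middle of the lever's thickness, 110 mm above the counter; fixed, on the gas board at y = +140 mm from rest, axes as rest.
- lever_grip (a point): Point on the valve's lever 65 mm from the turning axis, 110 mm above the counter. The lever is a flat level bar 14 mm wide and 7 mm thick that reaches 85 mm from the axis, black-sleeved near its end; it is carried 33 mm clear above the 24 mm pipe (28 mm above the pipe's posts). Moves with the lever; its y axis points outwards along the lever.
- valve (a joint): Angle of the ball valve's lever (rad): 0 open, lever along the pipe, pointing away from the rests (rest's +y); 1.571 shut at its stop, lever square across the pipe, pointing to rest's +x. Grows clockwise seen from above; stays where it is left; about 3 N at the lever's end turn it.
- spanner: Spanner, 170 mm, lying flat on the counter beyond the work. Origin near its middle. Bystander.
- card_terminal: White card terminal 85 x 160 mm, 41 mm high, on the counter beyond the work. Origin: centre of its underside. Bystander.
- tape_roll: Roll of tape lying flat, 64 mm diameter, 40 mm high. Origin: centre of its underside. Bystander.

How it is judged:
By the outcome, as a careful person would: the job done as asked, in the order asked, and still so for the second after the job is handed in, with the robot touching nothing.
It also fails if it takes over 56 s, if anything falls off the work surface, if the arm or the gripper's body presses on something with over 40 N, if the wrist force passes 120 N, or if a joint passes its speed limit or range.

## Working session

There is one attempt and no reset: what is moved stays moved. The work goes in short steps, each a Python script; the robot and the scene stay as the last script left them, time stands still between calls to the robot, and variables do not carry over. Pictures are saved under pics/ and viewed, and the job is handed in when it is done.

```bash
ls; mkdir -p pics; python3 - <<'E'
from plant import ctrl,sensors,optics
import cv2,numpy as np
print(ctrl.tcp_to_tips, sensors.read_state()['t'])
for n in("side","top"):
    p,d=optics.grab_frame(n)
    cv2.imwrite(f"pics/{n}0.png",p[:,:,::-1]); np.save(f"{n}0.npy",d); np.save(f"{n}0p.npy",p)
    c=optics.camera_params(n); print(n,c, -c['R'].T@c['t'])
E
```

```text
pics
25.0 0.0
side {'mtx': array([[408.40662799,   0.        , 314.11132456],
       [  0.        , 408.40662799, 204.1655248 ],
       [  0.        ,   0.        ,   1.        ]]), 'R': array([[ 0.97992468, -0.19883366, -0.01458726],
       [-0.10767272, -0.4662303 , -0.8780865 ],
       [ 0.16779213,  0.86202928, -0.47827954]]), 't': array([-602.63594547,  180.25791378,  911.4744805 ])} [ 457.00845597 -821.5003034   585.43082387]
top {'mtx': array([[453.07999442,   0.        , 325.03493857],
       [  0.        , 453.07999442, 200.34853502],
       [  0.        ,   0.        ,   1.        ]]), 'R': array([[ 0.01346701, -0.99990758, -0.00186471],
       [-0.99593476, -0.01324735, -0.08909804],
       [ 0.08906511,  0.00305701, -0.99602112]]), 't': array([  48.60320218,  594.78776311, 1042.77618724])} [ 498.84029688   53.29028951 1091.71215726]
```

View pics/top0.png

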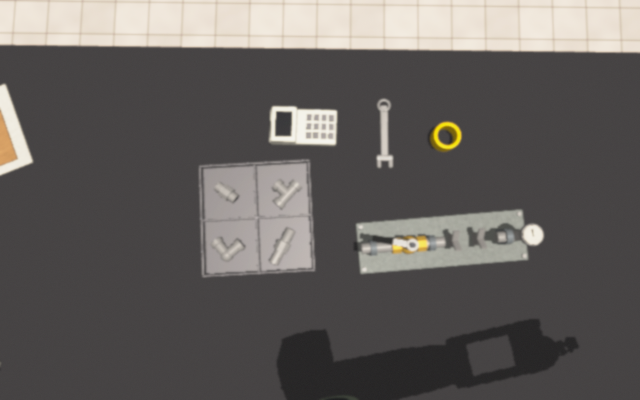

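View pics/side0.png

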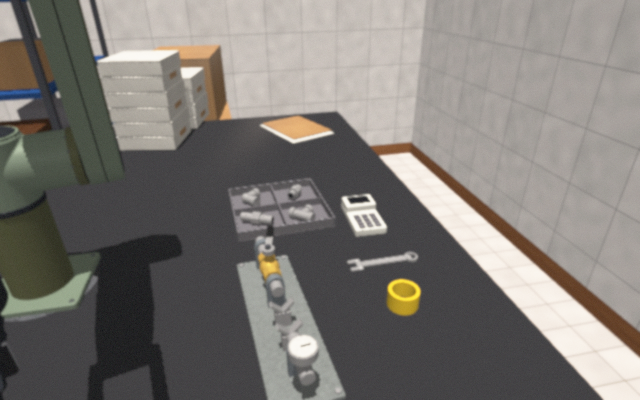

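Top view: the long union is in the lower-right bin compartment (≈283,246), the board runs from 358 to 527 with the valve at (411,244), the lever points left to ≈358, and the gauge is at (532,235). Next I'll measure with depth.

```bash
cat > h.py <<'E'
import cv2,numpy as np
from plant import ctrl,sensors,optics
def cloud(d,n):
    c=optics.camera_params(n); K=c['mtx']
    v,u=np.mgrid[0:400,0:640]
    P=np.stack([(u-K[0,2])*d/K[0,0],(v-K[1,2])*d/K[1,1],d],-1)
    return (P-c['t'])@c['R']
def proj(X,n):
    c=optics.camera_params(n); p=(np.atleast_2d(X)@c['R'].T+c['t'])@c['mtx'].T
    return p[:,:2]/p[:,2:]
E
python3 - <<'E'
from h import *
d=np.load('top0.npy');p=np.load('top0p.npy');W=cloud(d,'top')
cv2.imwrite('pics/crop_b.png',cv2.resize(p[200:280,345:550,::-1],None,fx=3.9,fy=3.9,interpolation=cv2.INTER_CUBIC))
cv2.imwrite('pics/crop_u.png',cv2.resize(p[155:280,190:320,::-1],None,fx=4.5,fy=4.5,interpolation=cv2.INTER_CUBIC))
np.set_printoptions(precision=1,suppress=True,linewidth=200)
print('counter z',np.median(W[300:,20:200,2]),np.median(W[60:100,20:200,2]))
# union
def rect(m,name):
    pts=W[m]; xy=pts[:,:2].astype(np.float32)
    r=cv2.minAreaRect(xy); mean=xy.mean(0); c=np.cov(xy.T);w,v=np.linalg.eigh(c)
    print(name,len(xy),'rect',r,'mean',mean,'axis',v[:,1],'ang',np.degrees(np.arctan2(v[1,1],v[0,1])),'z',np.percentile(pts[:,2],[5,50,95]))
v,u=np.mgrid[0:400,0:640]
box=lambda a,b,c,e:(u>=a)&(u<b)&(v>=c)&(v<e)&(d>0)
z=W[...,2]
rect(box(264,306,222,268)&(z>14),'union14')
rect(box(264,306,222,268)&(z>20),'union20')
rect(box(190,325,150,285)&(z>24),'bin rim')
rect(box(190,325,150,285)&(z>10),'bin all')
rect(box(345,540,200,280)&(z>5)&(z<18),'board')
for lo,hi in((55,90),(95,125)):
    rect(box(345,440,200,280)&(z>lo)&(z<hi),f'valve {lo}')
print((z[238:248:1,350:432:3]).astype(int))
E
```

```text
counter z -0.2956474421328537 -0.43781729018855087
union14 438 rect ((484.9811706542969, 155.78207397460938), (32.29718017578125, 90.78173065185547), 63.569549560546875) mean [485.3 155.1] axis [-0.9  0.4] ang 153.7900471702207 z [22.2 29.8 36.1]
union20 431 rect ((484.9811706542969, 155.78207397460938), (32.29718017578125, 90.78173065185547), 63.569549560546875) mean [485.3 155.1] axis [-0.9  0.4] ang 154.2261431077706 z [23.5 29.9 36.1]
bin rim 2578 rect ((552.0880126953125, 217.3707275390625), (262.526611328125, 262.2803039550781), 3.95989990234375) mean [546.4 217.2] axis [-0.6  0.8] ang 129.87571026143593 z [24.7 29.1 34.9]
bin all 3292 rect ((552.061767578125, 217.8535614013672), (262.52313232421875, 263.232421875), 3.933645486831665) mean [548.8 222.3] axis [-0.7  0.7] ang 133.65535950670034 z [15.5 27.9 34.4]
board 6279 rect ((503.1797790527344, -219.99928283691406), (166.82582092285156, 456.8701477050781), 2.5965020656585693) mean [ 502.  -225.9] axis [-0.1  1. ] ang 95.70675698769958 z [ 6.1  9.1 12.5]
valve 55 832 rect ((492.06256103515625, -115.03246307373047), (38.824489
[... 778 characters left out ...]
  73  82]
 [ -2   0  -2   7   6  11  12  75  77  66 112 114 110 112 112 114 115 110 111 111 114 118 110  81  79  83  77  80]
 [  0   0   0  11   9  67  70  79  75  76  72  70 112 113 114 113 114 112 112 114 114 119 113  82  78  80  73  79]
 [  0   0   1   8  68  72  70  80  78  73  71  73  75  76 113 111 113 112 111 111 115 119 114  79  82  83  77  80]
 [  1  -2   0   6  76  77  74  80  76  75  75  74  76  76  76  82 112 111 111 115 115 119 113  81  77  78  72  80]
 [ -1  -1  -3   3  74  74  73  79  82  74  73  78  76  76  76  81  77  81 117 110 112 119 115  83  80  84  72  80]
 [  0   0   0   6  75  75  78  81  83  82  72  72  78  78  78  78  80  80  80 113 112 118 115  77  79  80  71  78]]
```

```bash
sleep 0
```

```text
(no output)
```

View pics/crop_b.png

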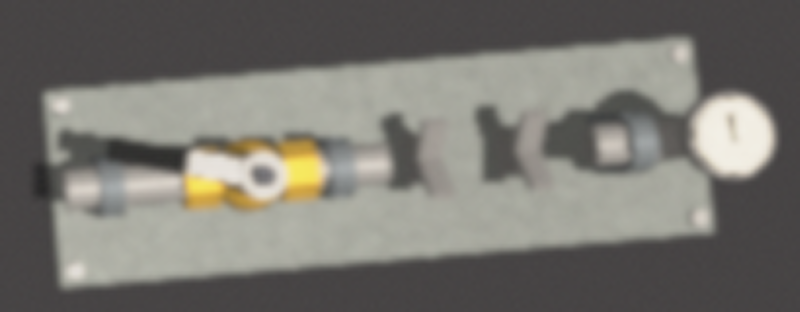

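View pics/crop_u.png

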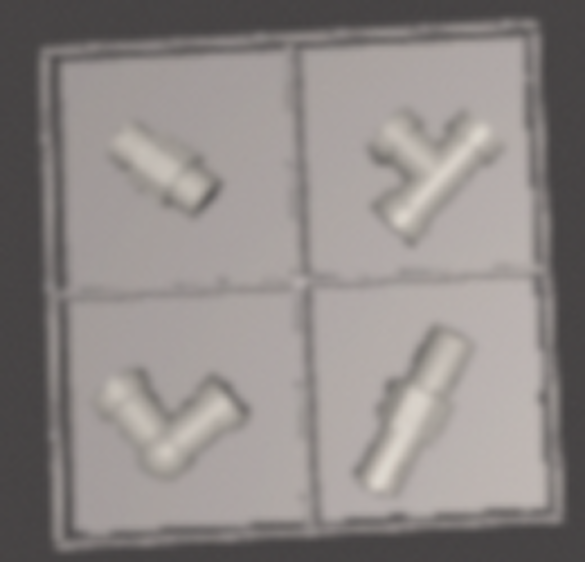

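```bash
python3 - <<'E'
from h import *
np.set_printoptions(precision=1,suppress=True,linewidth=200)
d=np.load('top0.npy');p=np.load('top0p.npy');W=cloud(d,'top');z=W[...,2]
v,u=np.mgrid[0:400,0:640]
# board plate by color-ish + height, crop
m=(u>350)&(u<532)&(v>205)&(v<278)&(z>4)&(z<16)
m=cv2.morphologyEx(m.astype(np.uint8),cv2.MORPH_OPEN,np.ones((3,3)))
cs,_=cv2.findContours(m,0,2);
m[:]=m
g=p.astype(int).mean(-1)
pts=W[(m>0)&(g>75)][:,:2].astype(np.float32); r=cv2.minAreaRect(pts);print('board',len(pts),r)
# pipe axis from points at z 60..80 : center line by y, excluding lever
for y in range(-20,-420,-12):
    s=(np.abs(W[...,1]-y)<6)&(u>345)&(u<550)&(v>205)&(v<278)&(z>45)&(z<90)
    if s.sum()>5: q=W[s]; print(y,s.sum(),'x',q[:,0].min(),q[:,0].max(),'mid',(q[:,0].min()+q[:,0].max())/2,'zmax',np.percentile(q[:,2],95))
L=(u>345)&(u<440)&(v>220)&(v<260)&(z>100)&(z<130)
for y in range(0,-180,-8):
    s=L&(np.abs(W[...,1]-y)<4)
    if s.sum()>2: q=W[s]; print('lev',y,s.sum(),q[:,0].min(),q[:,0].max(),(q[:,0].min()+q[:,0].max())/2)
E
```

```text
board 6276 ((501.8402404785156, -222.65675354003906), (120.27639770507812, 400.29681396484375), 5.533385276794434)
-32 54 x 472.7324285968756 495.31260308611286 mid 484.0225158414942 zmax 77.61686017198865
-44 75 x 468.7231330402414 502.1971030786952 mid 485.4601180594683 zmax 81.72086725014339
-56 70 x 468.6484438373232 502.20488777239115 mid 485.4266658048572 zmax 83.55599513021197
-68 51 x 475.521915567444 495.7955805957353 mid 485.6587480815897 zmax 78.38594566627562
-80 48 x 475.63554057079915 495.82461688243427 mid 485.73007872661674 zmax 78.19395163201311
-92 44 x 473.4137430263749 493.8035769264846 mid 483.60865997642975 zmax 82.29586744586501
-104 47 x 473.9088339392814 507.4421318970233 mid 490.67548291815234 zmax 82.19875551503328
-116 44 x 474.0114111685001 509.9255197706675 mid 491.9684654695838 zmax 82.43582151492583
-128 51 x 474.10489920813114 512.2140015939332 mid 493.15945040103213 zmax 82.95277911900476
-140 25 x 474.34043926106074 512.3874917440454 mid 493.36396550255307 zmax 79.57578555840264
-152 57 x 478.91369785289726 512.6375933010869 mid 495.7756455769921 zm
[... 1456 characters left out ...]
2454 510.9613287330226 504.46893889487353
lev -72 24 495.9697009467276 508.8845789929225 502.427139969825
lev -80 23 496.03601720007754 508.948092575338 502.4920548877078
lev -88 28 494.0000796605712 506.9745790360237 500.48732934829746
lev -96 25 492.061886650849 504.90096930223143 498.4814279765402
lev -104 21 492.10142738489765 505.01455474633116 498.5579910656144
lev -112 27 490.0788197695342 502.9945173899144 496.5366685797243
lev -120 28 485.8222596021511 500.9602712372007 493.3912654196759
lev -128 44 481.76490326713014 505.32760657134827 493.54625491923923
lev -136 40 481.8476988480382 505.396186399459 493.6219426237486
lev -144 22 484.0876128286845 503.328327069912 493.7079699492982
```

The top-view depth gives these positions:
- **Board:** centre about (501.8, -222.7), yaw 5.5°. That puts the valve axis at (493.2, -133.1) and the rest at (506.7, -272.4).
- **Lever:** currently at about 81° in the world, roughly 0.25 rad along its travel.
- **Union:** about (485, 155.8), axis at 153.7°.

I'll straddle the lever first.

```bash
cat >> h.py <<'E'
B=np.radians(5.5); BX=np.array([np.cos(B),np.sin(B)]); BY=np.array([-np.sin(B),np.cos(B)])
BC=np.array([501.84,-222.66]); VA=BC+90*BY; RS=BC-50*BY
def Rdn(a,s=1):  # tool x along angle a (deg), z down
    a=np.radians(a); x=s*np.array([np.cos(a),np.sin(a),0]); z=np.array([0,0,-1.]); return np.column_stack([x,np.cross(z,x),z])
def at(xy,z): return np.array([xy[0],xy[1],z])
def lev(a,r=65): return VA+r*np.array([np.cos(np.radians(a)),np.sin(np.radians(a))])
E
python3 - <<'E'
from h import *
np.set_printoptions(precision=2,suppress=True,linewidth=200)
print(VA,RS)
for s in(1,-1):
    for a in(81,40,5.5,-2): print('lev',s,a,ctrl.solve_ik(at(lev(a),118),Rdn(a,s)))
    print('un',ctrl.solve_ik(at([485,155.8],31),Rdn(153.7,s)),ctrl.solve_ik(at(RS,76),Rdn(95.5,s)))
E
```

```text
[ 493.21 -133.07] [ 506.63 -272.43]
lev 1 81 [-0.31  0.23  1.83 -0.    1.08 -0.15]
lev 1 40 [-0.32  0.31  1.72 -0.    1.11  0.55]
lev 1 5.5 [-0.37  0.35  1.67 -0.    1.12  1.1 ]
lev 1 -2 [-0.39  0.35  1.66 -0.    1.12  1.22]
un [ 0.14  0.38  1.86 -0.    0.9  -0.97] [-0.64  0.42  1.68 -0.    1.05 -0.74]
lev -1 81 None
lev -1 40 [-0.32  0.31  1.72 -0.    1.11 -2.59]
lev -1 5.5 [-0.37  0.35  1.67 -0.    1.12 -2.04]
lev -1 -2 [-0.39  0.35  1.66 -0.    1.12 -1.92]
un [ 0.14  0.38  1.86 -0.    0.9   2.17] [-0.64  0.42  1.68 -0.    1.05  2.4 ]
```

```bash
python3 - <<'E'
from h import *
np.set_printoptions(precision=2,suppress=True,linewidth=200)
a0=81
ctrl.gripper_to(45)
ctrl.move_ptp(at(lev(a0),190),Rdn(a0))
print(ctrl.move_l(at(lev(a0),119),vel=100,threshold=8))
print(sensors.read_state()['eef_pos'],sensors.read_state()['t'])
print(ctrl.gripper_to(18,20),sensors.read_state()['grip_width'],sensors.read_state()['force'])
p,d=optics.grab_frame('side');cv2.imwrite('pics/s1.png',p[:,:,::-1])
cv2.imwrite('pics/s1c.png',cv2.resize(p[180:400,180:420,::-1],None,fx=2.5,fy=2.5,interpolation=cv2.INTER_CUBIC))
E
```

```text
False
[503.92 -69.1  119.5 ] 3.4
False 17.97686627051487 [-0.74 -0.57  0.57]
```

View pics/s1c.png

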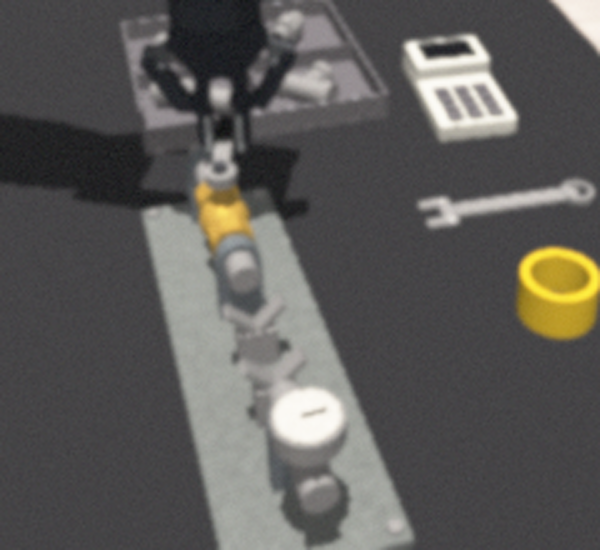

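The crop shows the two fingers (≈205 and 240, row 130) on either side of the lever's black end at (222,130), with nothing touching. Now I'll swing it clockwise.

```bash
python3 - <<'E'
from h import *
np.set_printoptions(precision=2,suppress=True,linewidth=200)
for a in (66,51,36,22,10):
    h=ctrl.move_l(at(lev(a),119),Rdn(a),vel=70,threshold=25); s=sensors.read_state(); print(a,h,s['force'],s['wrist_torque'],round(s['t'],2))
    if h: break
else:
    h=ctrl.move_l(at(lev(-4),119),Rdn(-4),vel=25,threshold=14); s=sensors.read_state(); print(h,s['force'],s['eef_pos'],s['t'], np.degrees(np.arctan2(s['eef_pos'][1]-VA[1],s['eef_pos'][0]-VA[0])))
p,d=optics.grab_frame('top');cv2.imwrite('pics/t2.png',cv2.resize(p[180:290,340:540,::-1],None,fx=3.9,fy=3.9,interpolation=cv2.INTER_CUBIC))
E
```

```text
66 False [ 0.64 -0.37 -0.65] [ 0.04 -0.03 -0.02] 4.23
51 False [1.05 0.41 0.33] [-0.05 -0.05  0.05] 4.64
36 False [-0.03  0.11 -0.27] [ 0.01 -0.03 -0.01] 5.05
22 False [0.55 0.52 0.01] [ 0.02 -0.04  0.03] 5.44
10 False [ 0.09 -0.28  0.07] [ 0.   -0.01 -0.  ] 5.8
True [0.65 2.29 2.05] [ 557.11 -127.18  118.47] 6.25 5.266405405720032
```

View pics/t2.png

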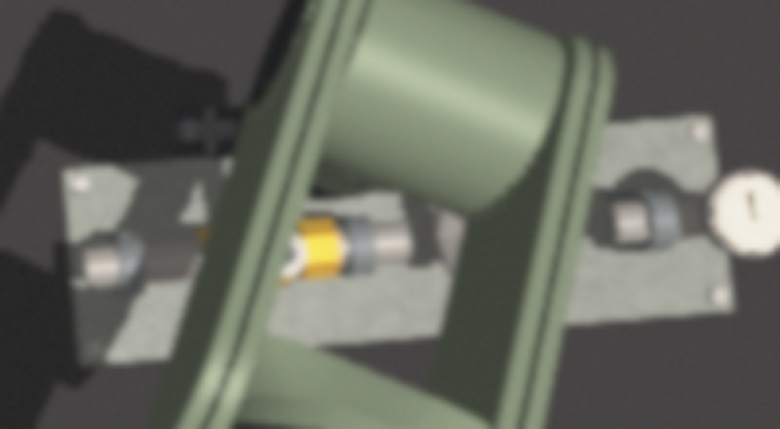

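The arm hides the lever. The stop triggered at 5.3° (the goal is 5.5°), but the lever may lag by the jaw play, so I'll press on carefully.

```bash
python3 - <<'E'
from h import *
np.set_printoptions(precision=2,suppress=True,linewidth=200)
for a,th in((2,14),(-1,16),(-4,18)):
    h=ctrl.move_l(at(lev(a),119),Rdn(a),vel=12,threshold=th); s=sensors.read_state(); print(a,h,s['force'],s['eef_pos'],s['t'], np.degrees(np.arctan2(s['eef_pos'][1]-VA[1],s['eef_pos'][0]-VA[0])))
    if h: break
p,d=optics.grab_frame('side');cv2.imwrite('pics/s3.png',cv2.resize(p[180:400,180:420,::-1],None,fx=2.5,fy=2.5,interpolation=cv2.INTER_CUBIC))
E
```

```text
2 False [-0.75  8.5   1.99] [ 557.17 -127.64  118.28] 6.7583 4.85605768801798
-1 False [-1.23 18.07  4.73] [ 556.74 -127.77  118.11] 7.1917 4.773360985577848
-4 False [-2.08 26.4   7.98] [ 556.3  -127.85  117.98] 7.625 4.737300772594201
```

View pics/s3.png

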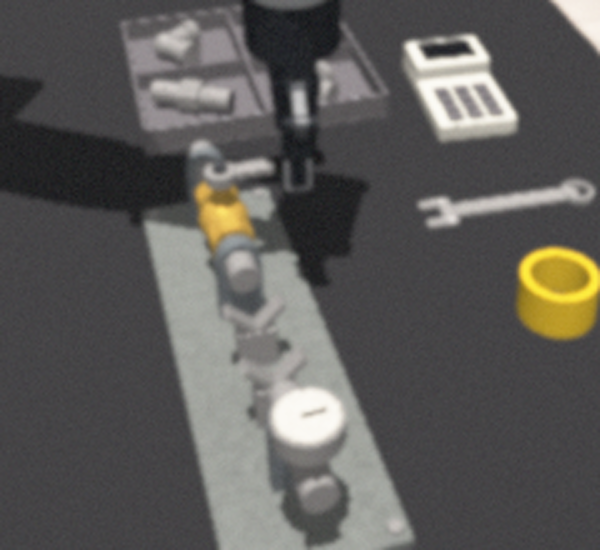

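The lever is on its stop: 26 N of push and no further motion. I'll back off, lift, and check it on the way to the bin.

```bash
python3 - <<'E'
from h import *
np.set_printoptions(precision=2,suppress=True,linewidth=200)
ctrl.move_l(at(lev(5),119),Rdn(5),vel=30)
ctrl.gripper_to(45)
ctrl.move_l(at(lev(5),200),vel=150)
ctrl.gripper_to(60)
ctrl.move_ptp(at([485,155.8],150),Rdn(153.7))
p,d=optics.grab_frame('top');W=cloud(d,'top');z=W[...,2]
print(sensors.read_state()['t'],sensors.read_state()['force'])
cv2.imwrite('pics/t4.png',cv2.resize(p[150:300,190:540,::-1],None,fx=2.2,fy=2.2,interpolation=cv2.INTER_CUBIC))
v,u=np.mgrid[0:400,0:640]
m=(u>340)&(u<450)&(v>180)&(v<275)&(z>100)&(z<130)
q=W[m]
for x in range(515,585,8):
    s=np.abs(q[:,0]-x)<4
    if s.sum()>2: print(x,s.sum(),(q[s,1].min()+q[s,1].max())/2)
s=(q[:,0]>512); c=np.polyfit(q[s,0],q[s,1],1); print('angle',np.degrees(np.arctan(c[0])))
E
```

```text
11.3917 [-0.07  1.21  0.74]
515 27 -130.16082883160493
523 28 -129.95495851176182
531 20 -129.0008949556926
539 28 -128.24846000640585
547 28 -127.79514055778287
555 22 -127.11078811328335
563 27 -125.73947240362185
571 29 -125.2234737118794
579 13 -123.79047003981947
angle 5.382258371785686
```

View pics/t4.png

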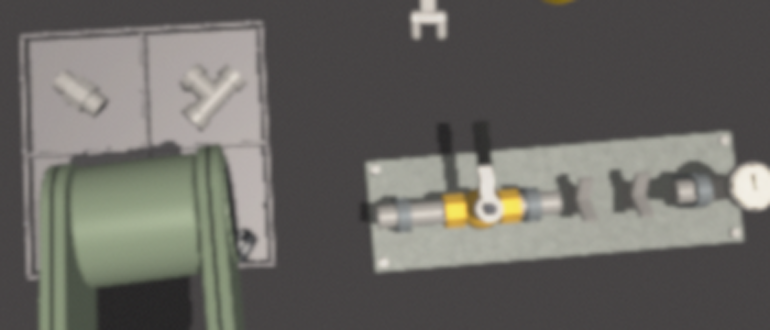

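The lever stands square across the pipe (≈484,155 in the crop), measured at 5.4° against 5.5° for the board. The valve is shut, so I'll grasp the union.

```bash
python3 - <<'E'
from h import *
np.set_printoptions(precision=2,suppress=True,linewidth=200)
ctrl.move_l(at([485,155.8],60),vel=150)
h=ctrl.move_l(at([485,155.8],31),vel=50,threshold=8)
s=sensors.read_state();print(h,s['eef_pos'],s['force'])
ctrl.gripper_to(25,60); s=sensors.read_state();print(s['grip_width'],s['force'],s['eef_pos'])
ctrl.move_l(at([485,155.8],60),vel=50)
ctrl.move_l(at([485,155.8],170),vel=150)
s=sensors.read_state();print(s['grip_width'],s['force'],s['wrist_torque'],s['t'])
p,d=optics.grab_frame('side');cv2.imwrite('pics/s5.png',cv2.resize(p[100:300,180:420,::-1],None,fx=3,fy=3,interpolation=cv2.INTER_CUBIC))
E
```

```text
False [485.02 155.8   30.86] [ 0.29 -0.8   0.37]
30.716549535634464 [0.31 1.09 3.23] [485.73 155.93  31.68]
30.666343917774395 [-0.51  0.02 -1.8 ] [-0.   -0.04  0.01] 14.8583
```

View pics/s5.png

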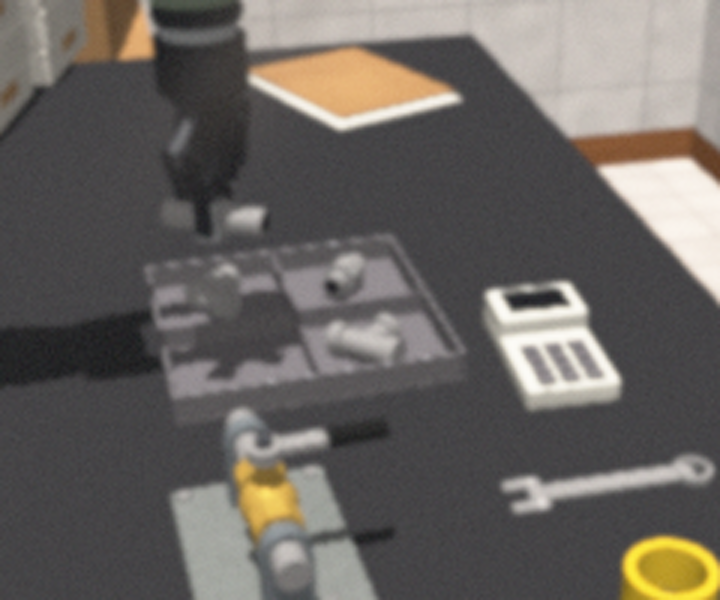

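The union is held level (≈160–270, row 215). Next I'll move above the rest and check alignment before lowering.

```bash
python3 - <<'E'
from h import *
np.set_printoptions(precision=2,suppress=True,linewidth=200)
ctrl.move_l(at([485,155.8],205),vel=150)
ctrl.move_ptp(at(RS,205),Rdn(95.5))
ctrl.move_l(at(RS,125),vel=100)
s=sensors.read_state();print(s['grip_width'],s['force'],s['eef_pos'],s['t'])
for n in('side','top'):
    p,d=optics.grab_frame(n);np.save(n+'6.npy',d)
    o=[(180,230),(380,180)][n=='top']
    q=proj(at(RS,65),n)[0].astype(int); y0=min(max(q[1]-80,0),240); x0=q[0]-100
    cv2.imwrite(f'pics/{n}6.png',cv2.resize(p[y0:y0+160,x0:x0+200,::-1],None,fx=3.7,fy=3.7,interpolation=cv2.INTER_CUBIC)); print(n,x0,y0)
# union ends predicted vs. seen from side
d=np.load('side6.npy');W=cloud(d,'side')
L=W-at(RS,114); r=L[...,:2]@np.column_stack([BX,BY])
m=(np.abs(r[...,0])<13)&(np.abs(r[...,1])<60)&(L[...,2]>-8)&(L[...,2]<14)&(np.abs(r[...,1])>14)
q=np.column_stack([r[m],L[m][:,2]]);print(len(q),q.min(0),q.max(0))
for y in range(-50,50,6):
    s=np.abs(q[:,1]-y)<3
    if s.sum()>3: print(y,s.sum(),'xmid',(q[s,0].min()+q[s,0].max())/2,'ztop',np.percentile(q[s,2],95))
E
```

```text
30.853378452211828 [-0.69  0.34 -2.07] [ 507.25 -272.85  125.79] 17.825
side 184 233
top 370 159
386 [-11.94 -47.94  -7.95] [12.98 44.63 13.71]
-50 13 xmid -1.0357946018683264 ztop 9.489687064774122
-44 124 xmid 1.372014725130354 ztop 11.501133584333228
-38 33 xmid 1.2791260790449615 ztop 12.199388077937536
-32 39 xmid 0.6970043604514267 ztop 12.070081844367946
-26 33 xmid 0.9025759950276502 ztop 12.380907344420683
-20 34 xmid 0.8054446143650518 ztop 12.051755880249498
-14 21 xmid 0.2345091552308416 ztop 11.758291930933893
16 6 xmid -1.0396273540708205 ztop 11.972584679389591
22 28 xmid 0.4865088584309083 ztop 12.295682999795893
28 20 xmid 3.053397924855603 ztop 11.844698917914895
34 20 xmid 3.524331058630563 ztop 11.832391241355435
40 12 xmid 5.933441160885904 ztop 12.349008230391494
```

View pics/side6.png

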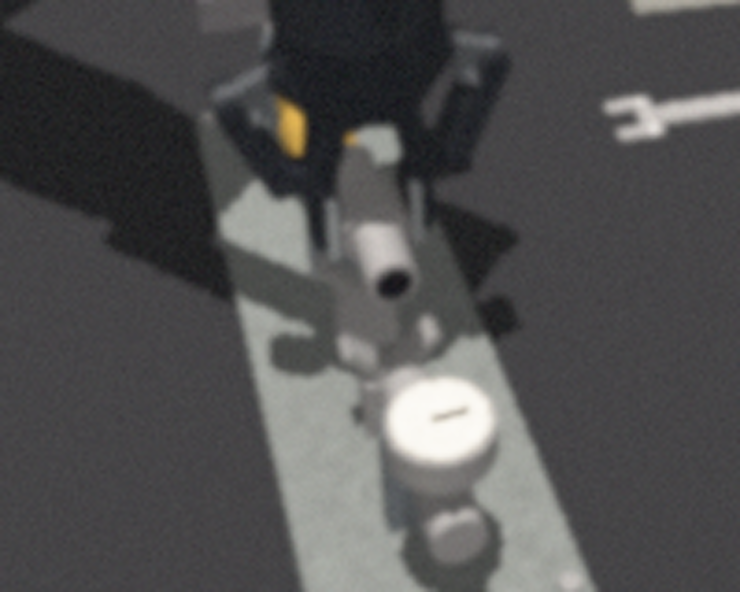

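View pics/top6.png

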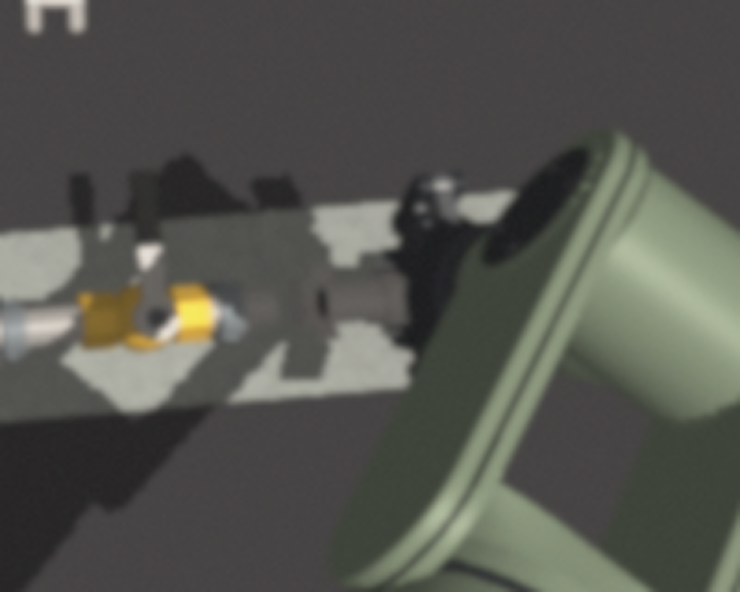

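The union hangs level and in line with the pipe, within about 1 mm laterally and 2 mm along the axis. Its tube axis is 11.8 mm below the TCP. Lowering it now.

```bash
python3 - <<'E'
from h import *
np.set_printoptions(precision=2,suppress=True,linewidth=200)
h=ctrl.move_l(at(RS,86),vel=80,threshold=15);print(h)
h=ctrl.move_l(at(RS,72),vel=12,threshold=6)
s=sensors.read_state();print(h,s['eef_pos'],s['force'],s['wrist_torque'],s['grip_width'],s['t'])
p,d=optics.grab_frame('side');cv2.imwrite('pics/s7.png',cv2.resize(p[220:380,200:400,::-1],None,fx=3.7,fy=3.7,interpolation=cv2.INTER_CUBIC))
E
```

```text
False
True [ 507.11 -272.48   76.62] [0.03 0.96 4.14] [0.01 0.05 0.09] 30.639180139773632 19.3667
```

View pics/s7.png

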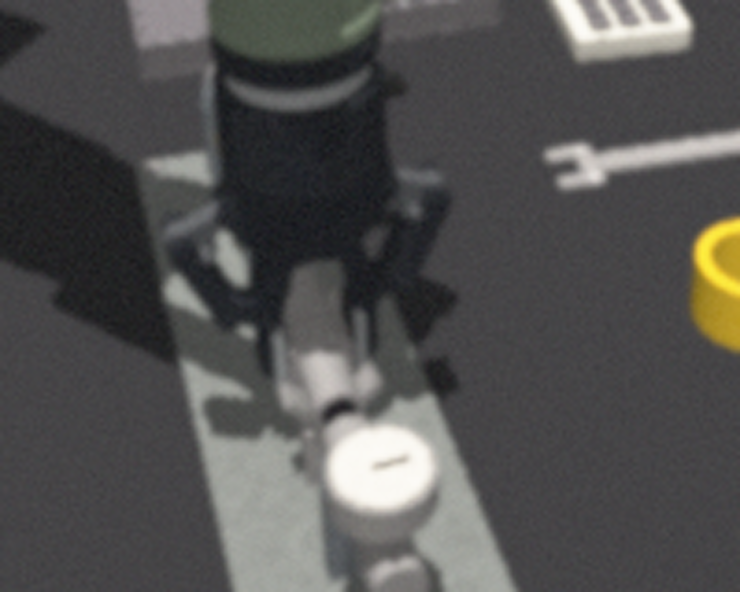

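It made contact at the expected height (TCP 76.6 mm), with the tube in the V. I'll seat it lightly, release, lift straight up, and look.

```bash
python3 - <<'E'
from h import *
np.set_printoptions(precision=2,suppress=True,linewidth=200)
h=ctrl.move_l(at(RS,75.5),vel=8,threshold=10)
s=sensors.read_state();print(h,s['eef_pos'],s['force'],s['wrist_torque'])
ctrl.gripper_to(36); ctrl.gripper_to(50); s=sensors.read_state();print(s['force'])
print(ctrl.move_l(at(RS,110),vel=60,threshold=6))
ctrl.move_l(at(RS,210),vel=150)
ctrl.move_ptp(at([380,-480],256),Rdn(95.5))
print(sensors.read_state()['t'])
for n in('side','top'):
    p,d=optics.grab_frame(n);W=cloud(d,n)
    q=proj(at(RS,65),n)[0].astype(int); y0=min(max(q[1]-80,0),240); x0=q[0]-100
    cv2.imwrite(f'pics/{n}8.png',cv2.resize(p[y0:y0+160,x0:x0+200,::-1],None,fx=3.7,fy=3.7,interpolation=cv2.INTER_CUBIC)); cv2.imwrite(f'pics/{n}8f.png',p[:,:,::-1])
    L=W-at(RS,65); r=L[...,:2]@np.column_stack([BX,BY])
    m=(np.abs(r[...,0])<18)&(np.abs(r[...,1])<58)&(L[...,2]>4)&(L[...,2]<30)
    q=np.column_stack([r[m],L[m][:,2]]);print(n,len(q),q.min(0),q.max(0))
    for y in range(-54,58,6):
        s=np.abs(q[:,1]-y)<3
        if s.sum()>3: print(y,s.sum(),'x',q[s,0].min(),q[s,0].max(),'ztop',np.percentile(q[s,2],90))
E
```

```text
False [ 507.11 -272.5    76.57] [-1.27  1.17  6.37] [0.2 0.2 0.1]
[-0.48 -0.33  0.24]
False
22.725
side 529 [-14.5  -57.86   4.02] [17.96 44.16 18.18]
-48 27 x -8.215842941740775 11.150584929139066 ztop 8.959326648851581
-42 41 x -9.575838869254321 11.467329569295336 ztop 11.461861526066045
-36 34 x -8.837683271730079 12.0527100305511 ztop 11.913895316448036
-30 34 x -9.188421677245305 12.133265086607306 ztop 12.281089385368164
-24 31 x -8.29671272388098 12.096709890128942 ztop 12.780784053178508
-18 28 x -8.698065359111819 11.89800515936969 ztop 11.655102179972003
-12 75 x -14.298250723830156 16.467166065406982 ztop 15.474562748675787
-6 47 x -14.495027610520074 17.418610153117488 ztop 16.313105125190962
0 41 x -13.769245659971608 17.962199683290763 ztop 16.651724631865108
6 42 x -14.386044990135282 17.04085088230944 ztop 16.266179724394345
12 17 x -12.596367115278342 14.95387143867658 ztop 15.758993013806181
18 17 x -7.419239208666758 11.808480407128707 ztop 12.145984681582178
24 22 x -8.68815346783141 11.363919300691787 ztop 12.378651948898527
30 28 x -9.128474896327031 11.6623524
[... 572 characters left out ...]
784
-12 25 x -15.712860331964409 15.665332608827459 ztop 15.988124094962833
-6 38 x -15.410407836327634 16.02694942086401 ztop 16.92305554871552
0 38 x -14.892662938634183 14.35831525128088 ztop 17.281968372888237
6 36 x -14.4137237269656 14.912391148041564 ztop 16.222586034604262
12 42 x -13.904063884264792 15.104380883714889 ztop 14.253953952560359
18 24 x -9.088089702059074 9.156660507047969 ztop 12.802038144273984
24 27 x -10.66094462364601 9.698672011660415 ztop 11.535582967174841
30 24 x -10.344491147254505 10.243752061973382 ztop 11.9482937546637
36 26 x -9.861888591739923 10.616503516047112 ztop 11.878169282577502
42 28 x -11.285474100979021 10.795971220252142 ztop 10.811074342424238
```

View pics/top8.png

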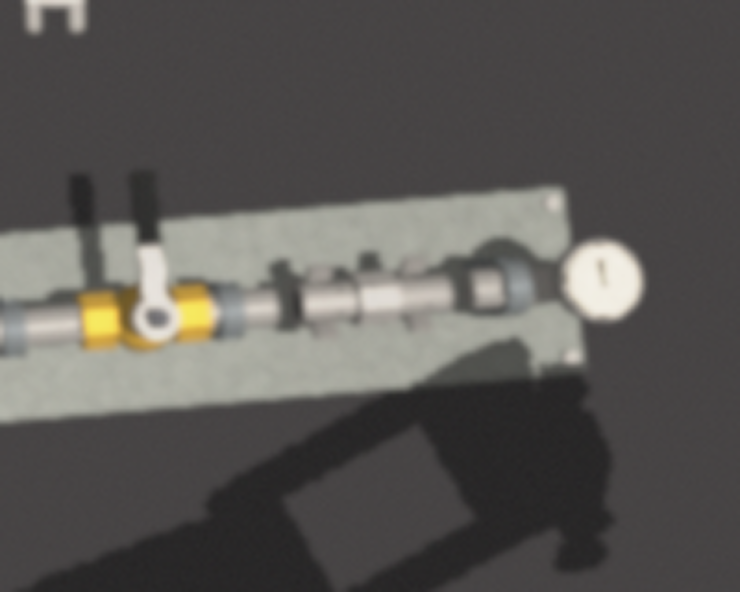

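View pics/side8.png

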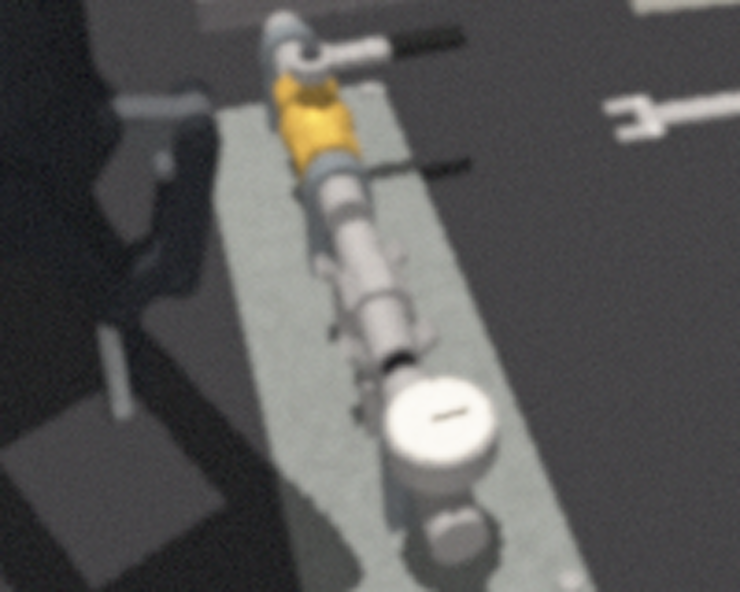

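View pics/top8f.png

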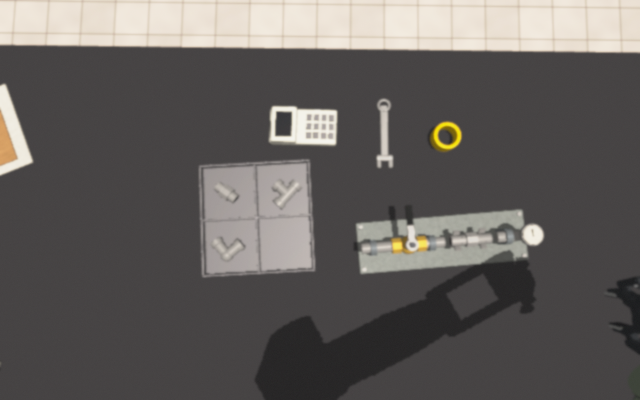

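The union lies centred in both V rests: its ends are at ±45 mm, it is level, and the collar is midway between the rests (crop ≈380,297). The lever is still across the pipe, the other fittings and the bystanders have not moved, and the arm is clear. Handing in.

```bash
python3 - <<'E'
from h import *
print(ctrl.finish_job(),sensors.read_state()['t'])
E
```

```text
the job is handed in; nothing more can be done
the job is handed in; nothing more can be done
```

The job is done and handed in at about 23 s on the robot clock. I shut the valve first, then took the long union from the bin, set it down in the two V rests, and only then released it.

**Valve:** I swung the lever clockwise onto its stop. After I let go it measured 5.4° against 5.5° for square across the board. The final push reached about 26 N.

**Union:** It touched the rests at the expected height, and I pressed it down with about 6 N before releasing.
- **Top camera:** Ends at ±45 mm about the rest point, tube level to about 1 mm, and lateral offset within about 0.5 mm.
- **Side camera:** It showed about 1.5 mm sideways, and some points beyond the near end. This is roughly the 2 mm calibration error.

**Everything else:** The last top picture shows the other three fittings, the spanner, the card terminal and the tape roll where they were, with the arm clear.

**Disagreements during the run:** My first force stop on the lever triggered early, on a brief peak at the stop. I repeated the push more slowly, and the lever moved no further.

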